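# Level a surface-thermometer test roll by reversal

### The job

Check the bare steel test roll with the small bench level by reversal. Lift the lagging shell off the roll by its handle and stand it on its feet on a clear part of the table; then take the level out of its wooden storage block and set it down gently, balanced level on the crown of the roll and lying along it, with its red end towards the black terminal box, and leave it alone for about two seconds while the bubble settles. Then turn it end for end, balance it on the crown again with the red end pointing away from the terminal box, and leave it there, without disturbing the multimeter or the screwdriver.

Things in the scene. Friction and masses are not known exactly. Their poses are not given: they have to be found in the camera images.
- test_roll: fixed stand, base 150 x 124 mm, with a locked steel roll, 110 mm in diameter, level between two green end plates. Origin under the base's centre, on the table; y along the roll towards the end with the terminal box, x across it, z up. The plates stand 84 mm apart, are 12 mm thick and 92 mm wide at the top and rise to z = 151 mm, 21 mm above the crown: no fingers fit at the level's ends there
- roll_crown (a point): point on the crown (highest line) of the roll, 130 mm above the table, half-way along the roll; axes as those of the stand: y along the roll towards the terminal box
- terminal_box (a point): centre of the black terminal box, 54 x 30 x 44 mm, fixed to the outside of one end plate, 69 mm from mid-roll along the stand's +y; its top is 146 mm above the table
- shell_handle (a point): centre of the black grip (15 mm thick, 38 mm long) of the bar handle of a loose aluminium half-shell over the roll; y along the bar, z up. Shell 141 (x) x 76 (y) mm, 0.3 kg, 4 mm free to the plate at each end; lift it straight up. The grip's centre is 83 mm above the shell's two feet and 32 mm above its top; two posts carry the bar 27 mm either side of it
- level_block: fixed wooden storage block, 72 mm (x) by 60 mm (y), 38 mm high, with a felt-lined trough along y, 46 mm wide and 26 mm deep, open at both ends, in which the level lies. Origin: centre of its underside; its cheeks leave 3 mm on each side of the level
- level_mid (a point): centre (half-way up) of the level: grey block 40 mm wide (x), 68 mm long (y, towards the red end), 28 mm high, 0.35 kg, green vial on top, flat base. In the block its base is 12 mm up, its sides are hidden, its ends stand out 4 mm each: take it there by its ends. On the roll it tips 1.4 degrees per mm off the crown line, rocks up to a second and slides off from about 10 mm
- level_red (a point): middle of the red end face of the level, 34 mm from its centre, half-way up
- multimeter: yellow and black hand multimeter, 145 x 66 x 46 mm, lying on the table (bystander); origin under its centre, x along its length
- screwdriver: blue-handled screwdriver, 182 mm long and 21 mm high, lying on the table (bystander); origin under its middle, y along it towards the handle

How it is judged (in metres and radians):
On the way, in this order (a step that is already met when the one before it is completed fails the run):
1. the shell is off the roll and stands on its feet on the table, released (height (world z) of shell_handle between 0.075 and 0.09 m and angle between shell_handle's own z axis and vertical below 0.1 rad and horizontal distance between shell_handle and roll_crown above 0.12 m and contact force between the fingers and shell below 0.1 N and linear speed of shell below 0.02 m/s), for 0.2 s.
2. the level rests balanced on the crown, along the roll, red end towards the terminal box, untouched for a second (x of level_mid in the frame of roll_crown between -0.012 and 0.012 m and z of level_mid in the frame of roll_crown between 0.008 and 0.022 m and angle between level_mid's own z axis and vertical below 0.15 rad and angle between the y axis of level_mid and the y axis of roll_crown, either way round below 0.15 rad and contact force between each of the arm, the fingers and level below 0.1 N and linear speed of level below 0.03 m/s and y of level_red in the frame of roll_crown above 0.02 m), for 1 s.
At the end, for the whole second after the job is handed in: The level rests released on the roll's crown, centred to 12 mm, upright and along the roll to 0.15 rad (8.6 degrees), red end away from the terminal box; the shell stands released on its feet on the table (tilt under 0.1 rad), its handle over 0.12 m from mid-roll (all of step 1 and x of level_mid in the frame of roll_crown between -0.012 and 0.012 m and z of level_mid in the frame of roll_crown between 0.008 and 0.022 m and angle between level_mid's own z axis and vertical below 0.15 rad and angle between the y axis of level_mid and the y axis of roll_crown, either way round below 0.15 rad and contact force between each of the arm, the fingers and level below 0.1 N and linear speed of level below 0.03 m/s and y of level_red in the frame of roll_crown below -0.02 m); the robot touches nothing.
It fails at once if the level is tipped over or falls off the roll (angle between level_mid's own z axis and vertical above 0.8 rad).
It fails at once if the level is slammed or pressed onto the roll with more than 50 N (contact force between level and test_roll above 50 N).
It fails at once if the multimeter is shifted by more than 25 mm (distance of multimeter from where it was at the start of the episode above 0.025 m).
It fails at once if the screwdriver is shifted by more than 25 mm (distance of screwdriver from where it was at the start of the episode above 0.025 m).
It also fails if it takes over 72 s, if anything falls off the work surface, if the arm or the gripper's body presses on something with over 40 N, if the wrist force passes 120 N, or if a joint passes its speed limit or range.

### The arm

A 6-joint arm with a two-finger parallel gripper is mounted at the origin on a cart in front of the work surface, level with it; the furniture and walls round the work are solid. World frame = base frame: x ahead of the robot, y to its left, z up, the work surface at z = 0. Lengths are in mm, angles in rad, forces in N, time in s.
With the tool pointing down it reaches from about 250 to 800 mm from the base axis. Payload 3.9 kg.
Tool frame: the origin (TCP) lies at the very end of the fingers, on their centre line; the grasp point (between the pads) lies 19 mm behind it; z points along the fingers, y is the line along which they close (so a half turn about z gives the same grasp; the last joint's range is limited). The gripper opens to 85 mm and grips with 20 to 120 N. Pads are 22 mm wide; open, the fingers measure 114 mm over their backs; the gripper's body (76 mm by 85 mm) begins 54 mm behind the grasp point. The pads swing forward as they close: fully open they stand 13 mm farther back than shut.
Start: joints at [1.254, 0.26, -0.138, 1.173, 0, 1.571], TCP at [163.547, 498.866, 231.304] pointing down, gripper open.
Joint ranges: [-2.78, 2.78], [-0.83, 1.72], [-1.28, 1.37], [-1.9, 2.12], [-1.57, 1.48], [-3.14, 3.14]. Speed limits (rad/s): [2.57, 2.57, 3.14, 3.14, 3.14, 3.14].

### API

Orientations are given as a unit quaternion [w, x, y, z].
In Python, from plant import observe, get_image, camera_params, hand_in gives the robot as it stands.
- The arm moves only by the tool step_arm, never from a script. Its argument "commands" is a list of rows, each an object with "angular": the turn, a rotation vector about the tool's x, y, z in units of 5 degrees (1.0 is 5 degrees), a list of three; "travel": the shift along the tool's x, y, z in units of 25 mm (1.0 is 25 mm), a list of three; "claw": the opening, from -1 (shut) to 1 (fully open). A call has 1 to 10 rows; each row shifts and turns the commanded pose from where the row before left it, along the tool's axes as they then stand; what a row does not reach is not made up. A row lasts 1/10 s, in which the tool goes at most 50 mm and 8.59 degrees, less where a joint would pass 70% of its speed; a pose out of reach is approached as far as the arm can. A call is refused whole if a number of a shift passes 1 or a number of a turn 1, either way. A call with a gripper value outside its range is refused whole. The fingers move at their own pace and stop on an object; "squeeze" is the grip in N (left out, the last holds). Time passes only in rows, so rows that do not move let the fingers close. It gives the time, the measured TCP pose, the force, the opening and the grip force at its end, in the units of the state.
- observe(): the state, without advancing time (a new reading comes with each control period).
- get_image(name): name is "scene" or "top"; returns (picture, depth): 480x640x3 uint8, red, green, blue; 480x640 float32, mm along the optical axis (not along the pixel's ray), 0 where there is no reading.
- camera_params(name): a dict with "fx", "fy", "cx", "cy" (pixels), "position" and "rotation" of the camera in the world. Camera axes: x right, y down, z forward; pixel columns grow to the right and rows downward; lengths in mm; the calibration is good to about 2 mm. A picture is of the moment at which its call begins. camera_params takes no time and is no camera call.
- hand_in(): hands the job in; it is judged then, once.
The state is a dict: "clock": time; "joint_pos": joint angles; "joint_vel": joint speeds; "joint_torque": joint torques, N m; "position": TCP position; "ee_rot": TCP orientation; "contact_force": force on the tool from outside, world axes, zero at the start; "wrist_torque": the same for the moment, N m; "opening": finger opening in mm; "grasp_force": force on a finger pad.
Only numpy, scipy, OpenCV 4.12 (cv2) and the standard library are available. Lean on these libraries where they do the work, as an engineer would, in place of code of your own. Each camera call takes 0.05 s, during which the arm holds its last target. There are 200 camera calls.

## Working session

There is one attempt and no reset: what is moved stays moved. The work goes in short steps, Python scripts to look and compute and a tool call to move; the robot and the scene stay as the last step left them, time stands still between calls to the robot, and variables do not carry over. Pictures are saved under pics/ and viewed, at most 10 in all, crops included, and the job is handed in when it is done.

Besides the shell and the picture viewer there is one more tool, called after "Call:" as a command line: name --argument value ..., lists and objects as JSON in quotes. step_arm: Moves the arm, as the interface text tells. Its arguments: {"type":"object","properties":{"commands":{"type":"array"},"squeeze":{"type":"number"}},"required":["commands"]}

```bash
mkdir -p pics && ls && cat > h.py <<'E'
import numpy as np, cv2
from plant import observe, get_image, camera_params, hand_in
def cam(n):
    p=camera_params(n); R=np.array(p["rotation"],float)
    if R.shape!=(3,3):
        from scipy.spatial.transform import Rotation as Ro
        R=Ro.from_quat(np.r_[R[1:],R[0]]).as_matrix()
    return p,R
def cloud(n,d):
    p,R=cam(n); v,u=np.mgrid[:480,:640]
    P=np.stack([(u-p["cx"])/p["fx"]*d,(v-p["cy"])/p["fy"]*d,d],-1)
    return P@R.T+np.array(p["position"])
E
python3 - <<'E'
from h import *
s=observe(); print(s)
for n in("scene","top"):
    p,R=cam(n); print(p)
    im,d=get_image(n); np.savez(f"pics/{n}0.npz",im=im,d=d)
    cv2.imwrite(f"pics/{n}0.png",im[:,:,::-1])
E
```

```text
pics
{'clock': 0.0, 'joint_pos': array([ 1.25398327e+00,  2.60654542e-01, -1.39399422e-01,  1.17268895e+00,
        1.67119230e-06,  1.57083308e+00]), 'joint_vel': array([ 0.00106118, -0.00231687, -0.00044636,  0.0003908 , -0.00021727,
       -0.00181398]), 'joint_torque': array([-6.11967662e-04, -4.05675924e+01,  2.53922921e+01,  1.90705183e-02,
       -1.08298249e-05, -5.63823249e-06]), 'position': array([163.34228906, 498.21494047, 230.46887168]), 'ee_rot': array([-1.54339205e-04,  1.57762958e-01,  9.87476532e-01, -9.60976670e-04]), 'contact_force': array([ 0.03311965,  0.38156792, -0.12248856]), 'wrist_torque': array([ 0.03991854, -0.0119133 ,  0.01569101]), 'grasp_force': 0.0, 'opening': 85.51306800533916}
{'fx': 463.76308712728826, 'fy': 463.76308712728826, 'cx': 318.054292256419, 'cy': 236.4627188424857, 'position': array([ -51.95380374, -252.888706  ,  937.75222775]), 'rotation': array([-0.29575432,  0.8226501 , -0.4605239 ,  0.15392837])}
{'fx': 444.87086439549853, 'fy': 444.87086439549853, 'cx': 321.94574165848707, 'cy': 243.47752877424762, 'position': array([ 316.78717539,  122.73915968, 1021.3166792 ]), 'rotation': array([ 0.07250966, -0.65612246,  0.74653335, -0.08326841])}
```

View pics/top0.png

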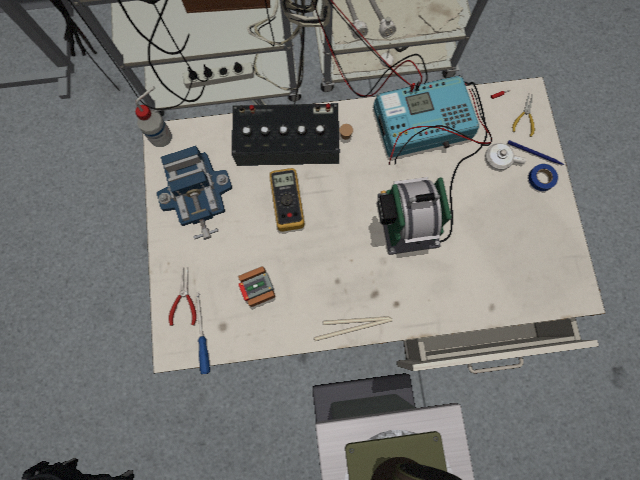

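View pics/scene0.png

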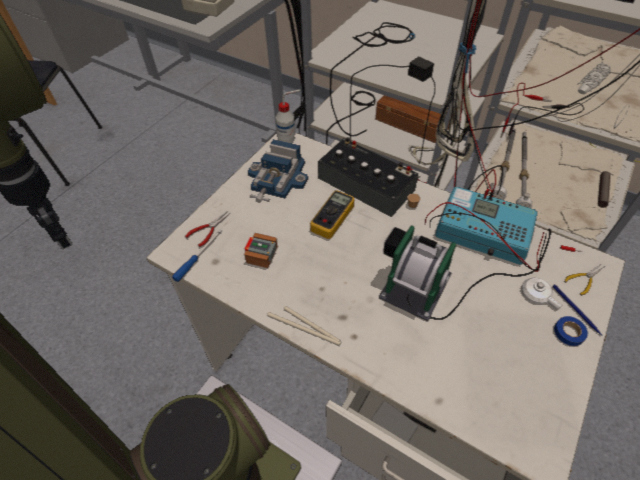

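The top view shows the stand with its shell at about (412,215). The terminal box is on its left at (387,207), and the level block is at (256,287) with the red end on the left at (243,291). The multimeter is at (287,200) and the screwdriver at (203,340). Next I'll enlarge the crops and pull depth numbers.

```bash
python3 - <<'E'
from h import *
z=np.load("pics/top0.npz"); im=z["im"]; 
a=cv2.resize(im[170:260,365:465],None,fx=5,fy=5,interpolation=2)   # 500x450
b=cv2.resize(im[260:315,230:285],None,fx=5,fy=5,interpolation=2)   # 275x275
c=np.zeros((450,780,3),np.uint8); c[:,:500]=a; c[:275,505:780]=b
cv2.imwrite("pics/crop1.png",c[:,:,::-1])
C=cloud("top",z["d"]); C[z["d"]<1]=np.nan
def mm(mask,name):
    P=C[mask]; xy=P[:,:2].astype(np.float32); print(name,len(P),"mean",P.mean(0).round(1),"med",np.median(P,0).round(1),"rect",[np.round(t,1) for t in cv2.minAreaRect(xy)])
V,U=np.mgrid[:480,:640]; box=lambda u0,u1,v0,v1:(U>=u0)&(U<u1)&(V>=v0)&(V<v1)
Z=C[...,2]; I=im.astype(int)
print("table z",np.nanmedian(Z[280:310,450:560]),np.nanmedian(Z[300:340,220:235]),np.nanmedian(Z[240:260,260:330]))
b=box(365,465,170,260)
print(np.histogram(Z[b],bins=range(0,200,5)))
mm(b&(Z>157)&(Z<180),"handle")
g=b&(I[...,1]>I[...,0]+20)&(I[...,1]>I[...,2]+5)
mm(g&(Z>140),"plates top")
mm(b&(Z>132)&(Z<142)&~g,"shell top")
mm(b&(U<398)&(Z>140)&~g,"box top")
b=box(230,285,260,315)
print(np.histogram(Z[b],bins=range(-5,60,3)))
mm(b&(Z>38.5),"level"); 
r=b&(I[...,0]>150)&(I[...,1]<80)&(I[...,2]<80)
mm(r,"red")
vi=b&(I[...,1]>I[...,0]+15)&(I[...,1]>I[...,2]+15); mm(vi,"vial")
mm(b&(Z>20)&(Z<60),"block")
mm(box(265,310,165,235)&(Z>12),"meter"); mm(box(190,215,290,378)&(Z>6),"screwd")
E
```

```text
table z 1.347361216609329 0.9172472816486561 1.27907128019757
(array([3303,  410,  404,   48,   14,   11,   14,    6,   12,   12,    8,
         12,    8,   12,   13,   32,   56,   32,  235,   76,   83,  101,
        133,  176,  216,  265,  400,  558,  286,  473,  366,   14,    6,
         10,   38,  122,   24,    0,    0]), array([  0,   5,  10,  15,  20,  25,  30,  35,  40,  45,  50,  55,  60,
        65,  70,  75,  80,  85,  90,  95, 100, 105, 110, 115, 120, 125,
       130, 135, 140, 145, 150, 155, 160, 165, 170, 175, 180, 185, 190,
       195]))
handle 180 mean [ 572.5 -115.2  175.3] med [ 571.4 -114.5  176.7] rect [array([ 579.7, -100.2]), array([94. , 29.8]), np.float64(65.6)]
plates top 393 mean [ 572.  -114.8  151.6] med [572.  -73.6 151.6] rect [array([ 573.8, -116.3]), array([ 89.6, 106.3]), np.float64(1.8)]
shell top 979 mean [ 568.9 -113.4  137.1] med [ 564.3 -113.6  137.4] rect [array([572.8, -98. ]), array([ 90.6, 136. ]), np.float64(1.5)]
box top 435 mean [572.  -47.6 146.8] med [571.6 -47.7 147. ] rect [array([581.8, -48.7]), array([39. , 75.7]), np.float64(81.2)]
(a
[... 284 characters left out ...]
ect [array([460.3, 253.1]), array([71.5, 68.3]), np.float64(15.0)]
red 64 mean [451.2 280.2  40.6] med [451.2 280.1  40.6] rect [array([452.3, 280.1]), array([38.3,  9.2]), np.float64(16.6)]
vial 60 mean [459.2 252.1  43.4] med [459.4 252.   43.7] rect [array([459.4, 252. ]), array([ 9.2, 38. ]), np.float64(15.1)]
block 974 mean [458.9 252.2  39.1] med [458.3 251.9  39.8] rect [array([460.3, 253.1]), array([72.3, 68.4]), np.float64(15.1)]
meter 1654 mean [652.7 162.6  35.4] med [651.2 162.6  35.7] rect [array([657. , 162.8]), array([144.3,  64.7]), np.float64(1.9)]
screwd 558 mean [359.8 387.8  14.9] med [347.4 387.1  14.5] rect [array([376.1, 391.6]), array([180.1,  30.1]), np.float64(3.5)]
```

View pics/crop1.png

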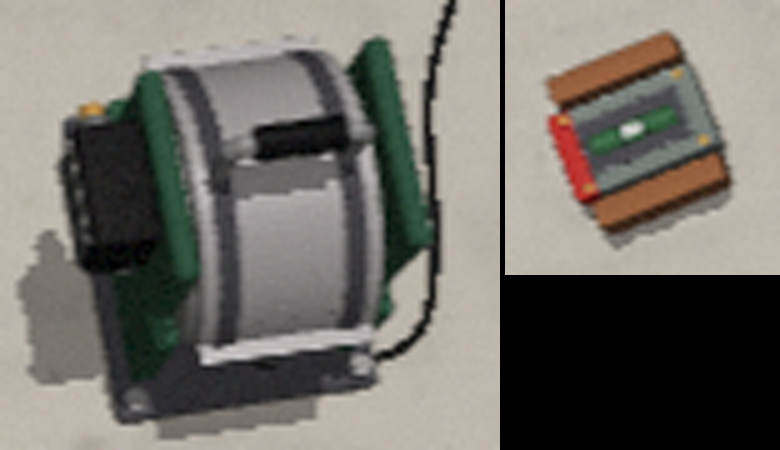

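The crops show the grip centred at about (300,137) in the left panel, the box on the left at (115,195), and the level's vial at (632,130) with its red face on the left. One more measuring pass for yaw angles, the grip and the clear areas, then I'll move.

```bash
python3 - <<'E'
from h import *
V,U=np.mgrid[:480,:640]; box=lambda u0,u1,v0,v1:(U>=u0)&(U<u1)&(V>=v0)&(V<v1)
z=np.load("pics/top0.npz"); T=cloud("top",z["d"]); I=z["im"].astype(int)
for u,v in[(520,240),(520,210),(480,255),(460,300),(320,270),(350,328),(315,338),(300,240),(340,250),(285,231),(330,300)]: print((u,v),T[v,u].round())
def pca(P):
    c=P.mean(0); w=np.linalg.svd(P-c,full_matrices=False)[2][0]; w=w*np.sign(w[1]); return c.round(1), np.degrees(np.arctan2(-w[0],w[1])).round(1)
for n in("top","scene"):
    z=np.load(f"pics/{n}0.npz"); C=cloud(n,z["d"]); I=z["im"].astype(int); Z=C[...,2]
    reg=(abs(C[...,0]-572)<130)&(abs(C[...,1]+115)<120)
    hd=reg&(Z>165)&(Z<190)&(abs(C[...,1]+115)<45); dk=hd&(I.max(-1)<60)&(abs(C[...,1]+115)<30)
    print(n,"bar",hd.sum(),pca(C[hd][:,:2]),"grip",dk.sum(),pca(C[dk][:,:2]),"ext y",np.percentile(C[dk][:,1],[2,98]).round(1),"x",np.percentile(C[dk][:,0],[2,98]).round(1),"z",np.percentile(Z[dk],[50,90]).round(1))
    g=reg&(I[...,1]>I[...,0]+15)&(I[...,1]>I[...,2])&(Z>147)&(Z<156)
    for s in(-1,1):
        m=g&(np.sign(C[...,1]+115)==s); P=C[m]
        a,b=np.percentile(P[:,0],[1,99]); print(n,"plate",s,len(P),P.mean(0).round(1),pca(P[:,:2])[1]+0,"xr",round(a,1),round(b,1),"yr",np.percentile(P[:,1],[2,98]).round(1))
    lev=(abs(C[...,0]-459)<60)&(abs(C[...,1]-252)<60)
    vi=lev&(I[...,1]>I[...,0]+15)&(I[...,1]>I[...,2]+15)&(Z>36); print(n,"vial",vi.sum(),pca(C[vi][:,:2]),np.median(Z[vi]))
    top=lev&(Z>37)&(Z<48); print(n,"blk rect",[np.round(t,1) for t in cv2.minAreaRect(C[top][:,:2].astype(np.float32))],C[top].mean(0).round(1))
E
```

```text
(520, 240) [ 492. -370.    4.]
(520, 210) [ 565. -388.    2.]
(480, 255) [ 470. -272.   -2.]
(460, 300) [ 372. -204.    2.]
(320, 270) [482. 105.   0.]
(350, 328) [342.  55.  11.]
(315, 338) [331. 136.   9.]
(300, 240) [560. 142.  -1.]
(340, 250) [523.  52.   1.]
(285, 231) [585. 175.   2.]
(330, 300) [411.  91.   0.]
top bar 194 (array([ 572.4, -115.5]), np.float64(0.8)) grip 129 (array([ 572. , -117.8]), np.float64(1.3)) ext y [-137.2  -99.4] x [566.5 579.2] z [178.3 180.4]
top plate -1 220 [ 573.2 -163.4  151.5] -88.8 xr 530.9 616.2 yr [-169.1 -158.2]
top plate 1 215 [570.6 -67.9 151.4] -88.9 xr 528.7 614.9 yr [-73.6 -62.7]
top vial 60 (array([459.2, 252.1]), np.float64(16.4)) 43.67983598882955
top blk rect [array([460.3, 253.1]), array([72.3, 68.4]), np.float64(15.2)] [459.1 252.4  40.5]
scene bar 181 (array([ 569.4, -118.3]), np.float64(1.5)) grip 104 (array([ 568.2, -117.1]), np.float64(1.5)) ext y [-134.6  -99.8] x [564.1 574. ] z [176.9 179.3]
scene plate -1 171 [ 570.6 -164.2  150.4] -88.2 xr 529.1 616.6 yr [-169.8 -158.5]
scene plate 1 161 [566.5 -69.  150.4] -88.6 xr 526.8 610.3 yr [-74.3 -63.1]
scene vial 40 (array([456.4, 253.3]), np.float64(15.5)) 42.51568961552789
scene blk rect [array([458.2, 252.5]), array([72.9, 69.4]), np.float64(17.0)] [456.9 251.6  40. ]
```

Call:
step_arm --commands '[{"angular": [0, 0, 1], "travel": [0, 0, 0], "claw": 1}, {"angular": [0, 0, 1], "travel": [0, 0, 0], "claw": 1}, {"angular": [0, 0, 1], "travel": [0, 0, 0], "claw": 1}, {"angular": [0, 0, 1], "travel": [0, 0, 0], "claw": 1}, {"angular": [0, 0, 1], "travel": [0, 0, 0], "claw": 1}, {"angular": [0, 0, 1], "travel": [0, 0, 0], "claw": 1}, {"angular": [0, 0, 1], "travel": [0, 0, 0], "claw": 1}, {"angular": [0, 0, 1], "travel": [0, 0, 0], "claw": 1}, {"angular": [0, 0, 1], "travel": [0, 0, 0], "claw": 1}, {"angular": [0, 0, 1], "travel": [0, 0, 0], "claw": 1}]'

```text
clock: 1.1
position: [163.4, 498.5, 230.8]
ee_rot: [0.0, 0.562, 0.827, -0.001]
contact_force: [0.0, -0.6, -0.8]
opening: 85.3
grasp_force: 0.0
```

Call:
step_arm --commands '[{"angular": [0, 0, 1], "travel": [0, 0, 0], "claw": 1}, {"angular": [0, 0, 1], "travel": [0, 0, 0], "claw": 1}, {"angular": [0, 0, 1], "travel": [0, 0, 0], "claw": 1}, {"angular": [0, 0, 1], "travel": [0, 0, 0], "claw": 1}, {"angular": [0, 0, 0.08], "travel": [0, 0, 0], "claw": 1}, {"angular": [0, 0, 0], "travel": [-0.96, 0.6, 0], "claw": 1}, {"angular": [0, 0, 0], "travel": [-0.96, 0.6, 0], "claw": 1}, {"angular": [0, 0, 0], "travel": [-0.96, 0.6, 0], "claw": 1}, {"angular": [0, 0, 0], "travel": [-0.96, 0.6, 0], "claw": 1}, {"angular": [0, 0, 0], "travel": [-0.96, 0.6, 0], "claw": 1}]'

```text
clock: 2.1
position: [241.9, 379.6, 231.1]
ee_rot: [0.0, 0.697, 0.717, -0.0]
contact_force: [0.8, -0.0, 1.3]
opening: 85.1
grasp_force: 0.0
```

Call:
step_arm --commands '[{"angular": [0, 0, 0], "travel": [-0.96, 0.6, 0], "claw": 1}, {"angular": [0, 0, 0], "travel": [-0.96, 0.6, 0], "claw": 1}, {"angular": [0, 0, 0], "travel": [-0.96, 0.6, 0], "claw": 1}, {"angular": [0, 0, 0], "travel": [-0.96, 0.6, 0], "claw": 1}, {"angular": [0, 0, 0], "travel": [-0.96, 0.6, 0], "claw": 1}, {"angular": [0, 0, 0], "travel": [-0.96, 0.6, 0], "claw": 1}, {"angular": [0, 0, 0], "travel": [-0.96, 0.6, 0], "claw": 1}, {"angular": [0, 0, 0], "travel": [-0.96, 0.6, 0], "claw": 1}, {"angular": [0, 0, 0], "travel": [-0.96, 0.6, 0], "claw": 1}, {"angular": [0, 0, 0], "travel": [-0.96, 0.6, 0], "claw": 1}]'

```text
clock: 3.1
position: [397.9, 143.5, 231.2]
ee_rot: [-0.0, 0.697, 0.717, -0.0]
contact_force: [0.8, 0.2, 0.6]
opening: 85.4
grasp_force: 0.0
```

Call:
step_arm --commands '[{"angular": [0, 0, 0], "travel": [-0.96, 0.6, 0], "claw": 1}, {"angular": [0, 0, 0], "travel": [-0.96, 0.6, 0], "claw": 1}, {"angular": [0, 0, 0], "travel": [-0.96, 0.6, 0], "claw": 1}, {"angular": [0, 0, 0], "travel": [-0.96, 0.6, 0], "claw": 1}, {"angular": [0, 0, 0], "travel": [-0.96, 0.6, 0], "claw": 1}, {"angular": [0, 0, 0], "travel": [-0.96, 0.6, 0], "claw": 1}, {"angular": [0, 0, 0], "travel": [-0.96, 0.6, 0], "claw": 1}, {"angular": [0, 0, 0], "travel": [-0.96, 0.6, 0], "claw": 1}, {"angular": [0, 0, 0], "travel": [-0.96, 0.6, 0], "claw": 1}, {"angular": [0, 0, 0], "travel": [-0.96, 0.6, 0], "claw": 1}]'

```text
clock: 4.1
position: [553.9, -92.5, 230.9]
ee_rot: [-0.0, 0.697, 0.717, -0.0]
contact_force: [0.2, 0.2, -0.3]
opening: 85.7
grasp_force: 0.0
```

Call:
step_arm --commands '[{"angular": [0, 0, 0], "travel": [-0.96, 0.6, 0], "claw": 1}, {"angular": [0, 0, 0], "travel": [0, 0, 0], "claw": 1}, {"angular": [0, 0, 0], "travel": [0, 0, 0], "claw": 1}]'

```text
clock: 4.4
position: [568.9, -115.3, 230.6]
ee_rot: [-0.001, 0.698, 0.716, -0.0]
contact_force: [0.8, 0.5, -0.2]
opening: 85.3
grasp_force: 0.0
```

Call:
step_arm --commands '[{"angular": [0, 0, 0], "travel": [-0.03, 0.06, 0.8], "claw": 1}, {"angular": [0, 0, 0], "travel": [0, 0, 0.8], "claw": 1}, {"angular": [0, 0, 0], "travel": [0, 0, 0.8], "claw": 1}, {"angular": [0, 0, 0], "travel": [0, 0, 0.4], "claw": 1}, {"angular": [0, 0, 0], "travel": [0, 0, 0.28], "claw": 1}, {"angular": [0, 0, 0], "travel": [0, 0, 0], "claw": -1}, {"angular": [0, 0, 0], "travel": [0, 0, 0], "claw": -1}, {"angular": [0, 0, 0], "travel": [0, 0, 0], "claw": -1}, {"angular": [0, 0, 0], "travel": [0, 0, 0], "claw": -1}, {"angular": [0, 0, 0], "travel": [0, 0, 0], "claw": -1}]' --squeeze 40

```text
clock: 5.4
position: [571.3, -115.9, 155.0]
ee_rot: [0.001, 0.698, 0.716, 0.0]
contact_force: [0.3, 1.0, 1.4]
opening: 13.6
grasp_force: 38.8
```

Call:
step_arm --commands '[{"angular": [0, 0, 0], "travel": [0, 0, 0], "claw": -1}, {"angular": [0, 0, 0], "travel": [0, 0, 0], "claw": -1}, {"angular": [0, 0, 0], "travel": [0, 0, 0], "claw": -1}, {"angular": [0, 0, 0], "travel": [0, 0, 0], "claw": -1}]'

```text
clock: 5.8
position: [571.2, -115.9, 155.0]
ee_rot: [0.001, 0.698, 0.716, 0.0]
contact_force: [-1.2, -0.6, 5.9]
opening: 13.7
grasp_force: 39.1
```

Call:
step_arm --commands '[{"angular": [0, 0, 0], "travel": [0, 0, -0.2], "claw": -1}, {"angular": [0, 0, 0], "travel": [0, 0, -0.4], "claw": -1}, {"angular": [0, 0, 0], "travel": [0, 0, -0.7], "claw": -1}, {"angular": [0, 0, 0], "travel": [0, 0, -0.7], "claw": -1}, {"angular": [0, 0, 0], "travel": [0, 0, -0.7], "claw": -1}, {"angular": [0, 0, 0], "travel": [0, 0, -0.5], "claw": -1}, {"angular": [0, 0, 0], "travel": [0, 0, -0.2], "claw": -1}]'

```text
clock: 6.5
position: [571.0, -115.9, 240.6]
ee_rot: [0.001, 0.698, 0.716, 0.0]
contact_force: [0.1, -1.1, -2.9]
opening: 13.5
grasp_force: 39.3
```

Call:
step_arm --commands '[{"angular": [0, 0, 0], "travel": [-0.4, -0.24, 0], "claw": -1}, {"angular": [0, 0, 0], "travel": [-0.86, -0.48, 0], "claw": -1}, {"angular": [0, 0, 0], "travel": [-0.86, -0.48, 0], "claw": -1}, {"angular": [0, 0, 0], "travel": [-0.86, -0.48, 0], "claw": -1}, {"angular": [0, 0, 0], "travel": [-0.86, -0.48, 0], "claw": -1}, {"angular": [0, 0, 0], "travel": [-0.86, -0.48, 0], "claw": -1}, {"angular": [0, 0, 0], "travel": [-0.86, -0.48, 0], "claw": -1}, {"angular": [0, 0, 0], "travel": [-0.86, -0.48, 0], "claw": -1}, {"angular": [0, 0, 0], "travel": [-0.4, -0.24, 0], "claw": -1}, {"angular": [0, 0, 0], "travel": [0, 0, 0.3], "claw": -1}]'

```text
clock: 7.5
position: [478.3, -290.1, 231.8]
ee_rot: [0.0, 0.699, 0.715, -0.0]
contact_force: [0.8, -0.1, -2.9]
opening: 13.2
grasp_force: 39.2
```

```bash
python3 - <<'E'
from h import *
im,d=get_image("scene"); im2,_=get_image("top")
a=cv2.resize(im[200:400,340:620],(560,400),interpolation=2); b=cv2.resize(im2[160:320,360:600],(360,240))
cv2.imwrite("pics/lift.png",a[:,:,::-1]); s=observe(); print(s["position"],s["opening"],s["clock"],s["contact_force"])
E
```

```text
[ 478.21083771 -287.79360654  230.08951605] 13.690291475723484 7.6 [-0.34256328  0.67036596 -3.70927246]
```

View pics/lift.png

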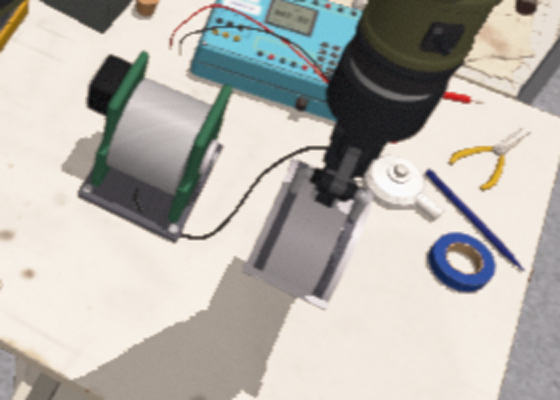

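The scene view shows the shell hanging upright in the gripper, and the roll is bare. I'll lower it now.

Call:
step_arm --commands '[{"angular": [0, 0, 0], "travel": [0, 0, 0.7], "claw": -1}, {"angular": [0, 0, 0], "travel": [0, 0, 0.9], "claw": -1}, {"angular": [0, 0, 0], "travel": [0, 0, 0.9], "claw": -1}, {"angular": [0, 0, 0], "travel": [0, 0, 0.9], "claw": -1}, {"angular": [0, 0, 0], "travel": [0, 0, 0.9], "claw": -1}, {"angular": [0, 0, 0], "travel": [0, 0, 0.9], "claw": -1}, {"angular": [0, 0, 0], "travel": [0, 0, 0.5], "claw": -1}, {"angular": [0, 0, 0], "travel": [0, 0, 0.3], "claw": -1}, {"angular": [0, 0, 0], "travel": [0, 0, 0.2], "claw": -1}, {"angular": [0, 0, 0], "travel": [0, 0, 0.1], "claw": -1}]'

```text
clock: 8.6
position: [479.6, -288.7, 74.5]
ee_rot: [0.0, 0.698, 0.716, 0.0]
contact_force: [0.2, -0.0, -3.2]
opening: 13.7
grasp_force: 39.2
```

Call:
step_arm --commands '[{"angular": [0, 0, 0], "travel": [0, 0, 0.06], "claw": -1}, {"angular": [0, 0, 0], "travel": [0, 0, 0.06], "claw": -1}, {"angular": [0, 0, 0], "travel": [0, 0, 0.04], "claw": -1}]'

```text
clock: 8.9
position: [479.4, -288.9, 70.8]
ee_rot: [0.001, 0.698, 0.716, 0.0]
contact_force: [0.2, 0.2, -2.9]
opening: 13.4
grasp_force: 39.2
```

Call:
step_arm --commands '[{"angular": [0, 0, 0], "travel": [0, 0, 0.06], "claw": -1}, {"angular": [0, 0, 0], "travel": [0, 0, 0.06], "claw": -1}, {"angular": [0, 0, 0], "travel": [0, 0, 0.04], "claw": -1}]'

```text
clock: 9.2
position: [479.7, -288.8, 66.8]
ee_rot: [0.001, 0.698, 0.716, 0.0]
contact_force: [-2.6, 2.3, 6.6]
opening: 13.4
grasp_force: 40.2
```

Call:
step_arm --commands '[{"angular": [0, 0, 0], "travel": [0, 0, 0], "claw": 1}, {"angular": [0, 0, 0], "travel": [0, 0, 0], "claw": 1}, {"angular": [0, 0, 0], "travel": [0, 0, 0], "claw": 1}, {"angular": [0, 0, 0], "travel": [0, 0, 0], "claw": 1}, {"angular": [0, 0, 0], "travel": [0, 0, -0.4], "claw": 1}, {"angular": [0, 0, 0], "travel": [0, 0, -0.8], "claw": 1}, {"angular": [0, 0, 0], "travel": [0, 0, -0.9], "claw": 1}, {"angular": [0, 0, -1], "travel": [0, 0, -0.9], "claw": 1}, {"angular": [0, 0, -1], "travel": [0, 0, -0.9], "claw": 1}, {"angular": [0, 0, -1], "travel": [0, 0, -0.9], "claw": 1}]'

```text
clock: 10.2
position: [479.1, -288.7, 188.1]
ee_rot: [0.0, 0.597, 0.802, 0.0]
contact_force: [0.7, -0.4, -0.0]
opening: 85.3
grasp_force: 0.0
```

```bash
python3 - <<'E'
from h import *
im,d=get_image("top"); np.savez("pics/top1.npz",im=im,d=d); im2,_=get_image("scene")
c=np.hstack([cv2.resize(im[160:320,360:560],(400,320)),cv2.resize(im2[200:360,380:580],(400,320))]); cv2.imwrite("pics/put.png",c[:,:,::-1]); print(observe()["position"])
E
```

```text
[ 481.17582003 -289.95084326  190.44647579]
```

View pics/put.png

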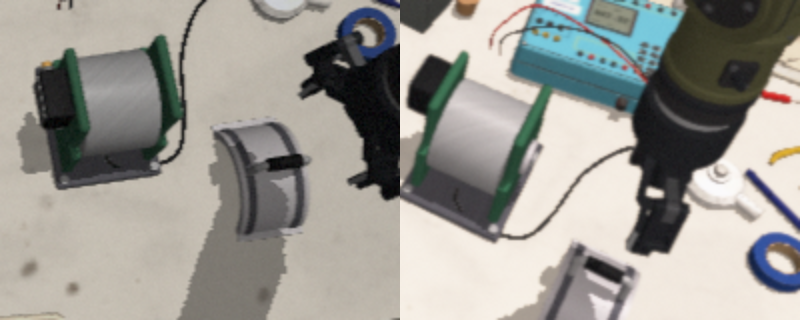

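The shell stands on its feet at about (265,175) in the left panel, released, and the roll is bare. Now to the level.

Call:
step_arm --commands '[{"angular": [0, 0, -1], "travel": [0, 0, 0], "claw": 1}, {"angular": [0, 0, -1], "travel": [0, 0, 0], "claw": 1}, {"angular": [0, 0, -1], "travel": [0, 0, 0], "claw": 1}, {"angular": [0, 0, -1], "travel": [0, 0, 0], "claw": 1}, {"angular": [0, 0, -1], "travel": [0, 0, 0], "claw": 1}, {"angular": [0, 0, -1], "travel": [0, 0, 0], "claw": 1}, {"angular": [0, 0, -1], "travel": [0, 0, 0], "claw": 1}, {"angular": [0, 0, -1], "travel": [0, 0, 0], "claw": 1}, {"angular": [0, 0, -1], "travel": [0, 0, 0], "claw": 1}, {"angular": [0, 0, -1], "travel": [0, 0, 0], "claw": 1}]'

```text
clock: 11.3
position: [478.6, -288.4, 185.8]
ee_rot: [-0.0, 0.203, 0.979, 0.0]
contact_force: [-1.1, 1.1, -0.9]
opening: 85.3
grasp_force: 0.0
```

Call:
step_arm --commands '[{"angular": [0, 0, -1], "travel": [0, 0, 0], "claw": 1}, {"angular": [0, 0, -1], "travel": [0, 0, 0], "claw": 1}, {"angular": [0, 0, -1], "travel": [0, 0, 0], "claw": 1}, {"angular": [0, 0, -1], "travel": [0, 0, 0], "claw": 1}, {"angular": [0, 0, -1], "travel": [0, 0, 0], "claw": 1}, {"angular": [0, 0, -1], "travel": [0, 0, 0], "claw": 1}, {"angular": [0, 0, -1], "travel": [0, 0, 0], "claw": 1}, {"angular": [0, 0, -0.8], "travel": [0, 0, 0], "claw": 1}, {"angular": [0, 0, 0], "travel": [-0.23, 0.96, 0], "claw": 1}, {"angular": [0, 0, 0], "travel": [-0.23, 0.96, 0], "claw": 1}]'

```text
clock: 12.3
position: [476.9, -239.1, 185.7]
ee_rot: [-0.0, -0.133, 0.991, 0.0]
contact_force: [1.8, 0.8, -0.3]
opening: 85.2
grasp_force: 0.0
```

Call:
step_arm --commands '[{"angular": [0, 0, 0], "travel": [-0.23, 0.96, 0], "claw": 1}, {"angular": [0, 0, 0], "travel": [-0.23, 0.96, 0], "claw": 1}, {"angular": [0, 0, 0], "travel": [-0.23, 0.96, 0], "claw": 1}, {"angular": [0, 0, 0], "travel": [-0.23, 0.96, 0], "claw": 1}, {"angular": [0, 0, 0], "travel": [-0.23, 0.96, 0], "claw": 1}, {"angular": [0, 0, 0], "travel": [-0.23, 0.96, 0], "claw": 1}, {"angular": [0, 0, 0], "travel": [-0.23, 0.96, 0], "claw": 1}, {"angular": [0, 0, 0], "travel": [-0.23, 0.96, 0], "claw": 1}, {"angular": [0, 0, 0], "travel": [-0.23, 0.96, 0], "claw": 1}, {"angular": [0, 0, 0], "travel": [-0.23, 0.96, 0], "claw": 1}]'

```text
clock: 13.3
position: [468.3, 8.3, 185.9]
ee_rot: [-0.0, -0.134, 0.991, 0.0]
contact_force: [0.3, 1.3, 0.1]
opening: 85.2
grasp_force: 0.0
```

Call:
step_arm --commands '[{"angular": [0, 0, 0], "travel": [-0.23, 0.96, 0], "claw": 1}, {"angular": [0, 0, 0], "travel": [-0.23, 0.96, 0], "claw": 1}, {"angular": [0, 0, 0], "travel": [-0.23, 0.96, 0], "claw": 1}, {"angular": [0, 0, 0], "travel": [-0.23, 0.96, 0], "claw": 1}, {"angular": [0, 0, 0], "travel": [-0.23, 0.96, 0], "claw": 1}, {"angular": [0, 0, 0], "travel": [-0.23, 0.96, 0.6], "claw": 1}, {"angular": [0, 0, 0], "travel": [-0.23, 0.96, 0.8], "claw": 1}, {"angular": [0, 0, 0], "travel": [-0.23, 0.96, 0.8], "claw": 1}, {"angular": [0, 0, 0], "travel": [0, 0.96, 0.8], "claw": 1}, {"angular": [0, 0, 0], "travel": [0, 0, 0], "claw": 1}]'

```text
clock: 14.3
position: [452.9, 228.8, 108.3]
ee_rot: [-0.003, -0.135, 0.991, -0.0]
contact_force: [-0.3, -0.2, -0.3]
opening: 85.6
grasp_force: 0.0
```

```bash
python3 - <<'E'
from h import *
P=[observe()["position"]]
im,d=get_image("scene"); P.append(observe()["position"]); im2,_=get_image("top"); P.append(observe()["position"]); s=observe()
q=s["ee_rot"];print(np.mean(P,0).round(1),q.round(4),s["clock"],"A",np.degrees(np.arctan2(2*q[2]**2-1,2*q[1]*q[2])))
c=np.hstack([cv2.resize(im[205:285,215:315],(400,320),interpolation=2),cv2.resize(im2[245:325,210:310],(400,320),interpolation=2)]); cv2.imwrite("pics/pre.png",c[:,:,::-1])
E
```

```text
[453.8 228.1 109.6] [-9.000e-04 -1.346e-01  9.909e-01 -6.000e-04] 14.4 A 105.47324675441651
```

View pics/pre.png

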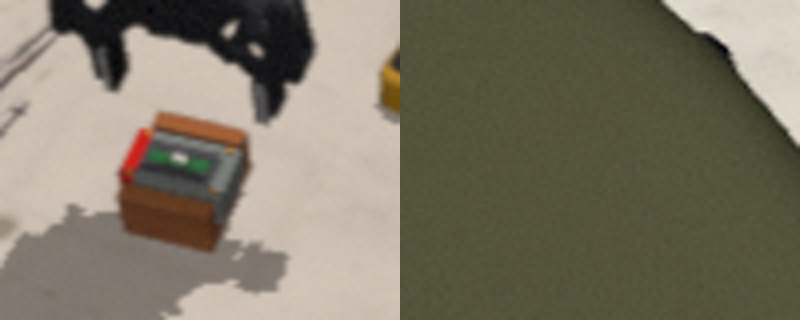

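The scene view shows the fingers just above the block, offset towards the non-red end as the reading says. I'll correct that, descend and grip the ends.

Call:
step_arm --commands '[{"angular": [0, 0, 0], "travel": [-0.42, 0.89, 0], "claw": 1}, {"angular": [0, 0, 0], "travel": [0, 0, 0.6], "claw": 1}, {"angular": [0, 0, 0], "travel": [0, 0, 0.8], "claw": 1}, {"angular": [0, 0, 0], "travel": [0, 0, 0.6], "claw": 1}, {"angular": [0, 0, 0], "travel": [0, 0, 0.4], "claw": 1}, {"angular": [0, 0, 0], "travel": [0, 0, 0.3], "claw": 1}, {"angular": [0, 0, 0], "travel": [0, 0, 0.3], "claw": 1}, {"angular": [0, 0, 0], "travel": [0, 0, 0.3], "claw": 1}]'

```text
clock: 15.2
position: [460.5, 252.1, 28.9]
ee_rot: [0.001, -0.134, 0.991, 0.0]
contact_force: [0.7, 0.3, 1.2]
opening: 85.2
grasp_force: 0.0
```

Call:
step_arm --commands '[{"angular": [0, 0, 0], "travel": [0, 0, 0.3], "claw": 1}, {"angular": [0, 0, 0], "travel": [0, 0, 0.3], "claw": 1}, {"angular": [0, 0, 0], "travel": [0, 0, 0.2], "claw": 1}, {"angular": [0, 0, 0], "travel": [0, 0, 0], "claw": 1}]'

```text
clock: 15.6
position: [459.2, 251.7, 8.0]
ee_rot: [-0.001, -0.134, 0.991, -0.0]
contact_force: [0.1, 0.3, 0.2]
opening: 85.5
grasp_force: 0.0
```

Call:
step_arm --commands '[{"angular": [0, 0, 0], "travel": [0, 0, 0], "claw": -1}, {"angular": [0, 0, 0], "travel": [0, 0, 0], "claw": -1}, {"angular": [0, 0, 0], "travel": [0, 0, 0], "claw": -1}, {"angular": [0, 0, 0], "travel": [0, 0, 0], "claw": -1}, {"angular": [0, 0, 0], "travel": [0, 0, 0], "claw": -1}]' --squeeze 40

```text
clock: 16.1
position: [460.2, 252.4, 9.2]
ee_rot: [0.0, -0.134, 0.991, 0.0]
contact_force: [-0.6, 1.1, 2.2]
opening: 67.2
grasp_force: 46.5
```

Call:
step_arm --commands '[{"angular": [0, 0, 0], "travel": [0, 0, -0.1], "claw": -1}, {"angular": [0, 0, 0], "travel": [0, 0, -0.2], "claw": -1}, {"angular": [0, 0, 0], "travel": [0, 0, -0.4], "claw": -1}, {"angular": [0, 0, 0], "travel": [0, 0, -0.6], "claw": -1}, {"angular": [0, 0, 0], "travel": [0, 0, -0.6], "claw": -1}, {"angular": [0, 0, 0], "travel": [0, 0, -0.5], "claw": -1}, {"angular": [0, 0, 0], "travel": [0, 0, -0.2], "claw": -1}]'

```text
clock: 16.8
position: [460.7, 252.4, 75.5]
ee_rot: [0.001, -0.134, 0.991, 0.0]
contact_force: [-0.0, -0.3, -2.8]
opening: 67.3
grasp_force: 45.9
```

Call:
step_arm --commands '[{"angular": [0, 0, 0], "travel": [0.12, -0.5, 0], "claw": -1}, {"angular": [0, 0, 0], "travel": [0.18, -0.85, 0], "claw": -1}, {"angular": [0, 0, 0], "travel": [0.18, -0.85, 0], "claw": -1}, {"angular": [0, 0, 0], "travel": [0.18, -0.85, 0], "claw": -1}, {"angular": [0, 0, 0], "travel": [0.18, -0.85, 0], "claw": -1}, {"angular": [0, 0, 0], "travel": [0.18, -0.85, 0], "claw": -1}, {"angular": [0, 0, 0], "travel": [0.18, -0.85, 0], "claw": -1}, {"angular": [0, 0, 0.7], "travel": [0.06, -0.36, 0], "claw": -1}, {"angular": [0, 0, 1], "travel": [0, 0, 0.4], "claw": -1}, {"angular": [0, 0, 1], "travel": [0, 0, 0.6], "claw": -1}]'

```text
clock: 17.8
position: [469.2, 98.6, 48.7]
ee_rot: [0.0, -0.014, 1.0, -0.0]
contact_force: [0.5, -0.3, -4.0]
opening: 67.3
grasp_force: 46.0
```

Call:
step_arm --commands '[{"angular": [0, 0, 0.1], "travel": [0, 0, 0.6], "claw": -1}, {"angular": [0, 0, 0], "travel": [0, 0, 0.6], "claw": -1}, {"angular": [0, 0, 0], "travel": [0, 0, 0.4], "claw": -1}, {"angular": [0, 0, 0], "travel": [0, 0, 0.2], "claw": -1}, {"angular": [0, 0, 0], "travel": [0, 0, 0.1], "claw": -1}, {"angular": [0, 0, 0], "travel": [0, 0, 0], "claw": -1}]'

```text
clock: 18.4
position: [469.2, 99.9, 1.3]
ee_rot: [-0.0, -0.013, 1.0, -0.0]
contact_force: [0.2, -0.7, -3.3]
opening: 67.1
grasp_force: 46.0
```

Call:
step_arm --commands '[{"angular": [0, 0, 0], "travel": [0, 0, 0.06], "claw": -1}, {"angular": [0, 0, 0], "travel": [0, 0, 0.05], "claw": -1}, {"angular": [0, 0, 0], "travel": [0, 0, 0], "claw": -1}]'

```text
clock: 18.7
position: [469.3, 100.1, -1.3]
ee_rot: [0.0, -0.013, 1.0, 0.0]
contact_force: [0.3, 0.5, -3.0]
opening: 67.0
grasp_force: 46.0
```

Call:
step_arm --commands '[{"angular": [0, 0, 0], "travel": [0, 0, 0.06], "claw": -1}, {"angular": [0, 0, 0], "travel": [0, 0, 0.04], "claw": -1}, {"angular": [0, 0, 0], "travel": [0, 0, 0], "claw": -1}]'

```text
clock: 19.0
position: [469.5, 100.1, -2.8]
ee_rot: [0.0, -0.013, 1.0, 0.0]
contact_force: [-3.3, -1.0, 7.3]
opening: 67.4
grasp_force: 47.3
```

Call:
step_arm --commands '[{"angular": [0, 0, 0], "travel": [0, 0, 0], "claw": 1}, {"angular": [0, 0, 0], "travel": [0, 0, 0], "claw": 1}, {"angular": [0, 0, 0], "travel": [0, 0, 0], "claw": 1}, {"angular": [0, 0, 0], "travel": [0, 0, -0.4], "claw": 1}, {"angular": [0, 0, 0], "travel": [0, 0, -0.8], "claw": 1}, {"angular": [0, 0, 0], "travel": [0, 0, -0.8], "claw": 1}, {"angular": [0, 0, 1], "travel": [0, 0, -0.8], "claw": 1}, {"angular": [0, 0, 1], "travel": [0, 0, 0], "claw": 1}, {"angular": [0, 0, 1], "travel": [0, 0, 0], "claw": 1}, {"angular": [0, 0, 1], "travel": [0, 0, 0], "claw": 1}]'

```text
clock: 20.0
position: [469.5, 100.1, 67.0]
ee_rot: [0.001, 0.163, 0.987, 0.0]
contact_force: [0.0, 0.3, -0.9]
opening: 85.4
grasp_force: 0.0
```

Call:
step_arm --commands '[{"angular": [0, 0, 1], "travel": [0, 0, 0], "claw": 1}, {"angular": [0, 0, 1], "travel": [0, 0, 0], "claw": 1}, {"angular": [0, 0, 1], "travel": [0, 0, 0], "claw": 1}, {"angular": [0, 0, 1], "travel": [0, 0, 0], "claw": 1}, {"angular": [0, 0, 1], "travel": [0, 0, 0], "claw": 1}, {"angular": [0, 0, 1], "travel": [0, 0, 0], "claw": 1}, {"angular": [0, 0, 1], "travel": [0, 0, 0], "claw": 1}, {"angular": [0, 0, 1], "travel": [0, 0, 0], "claw": 1}, {"angular": [0, 0, 1], "travel": [0, 0, 0], "claw": 1}, {"angular": [0, 0, 1], "travel": [0, 0, 0], "claw": 1}]'

```text
clock: 21.0
position: [469.3, 100.0, 66.7]
ee_rot: [0.0, 0.565, 0.825, 0.0]
contact_force: [0.2, -0.1, -0.5]
opening: 85.3
grasp_force: 0.0
```

Call:
step_arm --commands '[{"angular": [0, 0, 1], "travel": [0, 0, 0], "claw": 1}, {"angular": [0, 0, 1], "travel": [0, 0, 0], "claw": 1}, {"angular": [0, 0, 1], "travel": [0, 0, 0], "claw": 1}, {"angular": [0, 0, 1], "travel": [0, 0, 0], "claw": 1}, {"angular": [0, 0, 0], "travel": [0, 0, 0], "claw": 1}]'

```text
clock: 21.5
position: [469.3, 100.1, 66.6]
ee_rot: [0.0, 0.698, 0.716, 0.0]
contact_force: [0.5, 0.0, -0.3]
opening: 85.2
grasp_force: 0.0
```

```bash
python3 - <<'E'
from h import *
im,d=get_image("scene"); s=observe(); q=s["ee_rot"];print(s["position"].round(1),s["clock"],"A",np.degrees(np.arctan2(2*q[2]**2-1,2*q[1]*q[2])))
C=cloud("scene",d); I=im.astype(int); Z=C[...,2]
lev=(abs(C[...,0]-469)<45)&(abs(C[...,1]-100)<50)
vi=lev&(I[...,1]>I[...,0]+15)&(I[...,1]>I[...,2]+15)&(Z>22)&(Z<40); print("vial",vi.sum(),C[vi].mean(0).round(1))
r=lev&(I[...,0]>150)&(I[...,1]<80)&(I[...,2]<80); print("red",r.sum(),C[r].mean(0).round(1))
cv2.imwrite("pics/reg.png",cv2.resize(im[190:310,250:410],(640,480),interpolation=2)[:,:,::-1])
E
```

```text
[469.3 100.   66.5] 21.55 A 1.5488946852791807
vial 44 [466.6  97.8  30.3]
red 0 [nan nan nan]<stdin>:6: RuntimeWarning: Mean of empty slice.
  ret = um.true_divide(
```

View pics/reg.png

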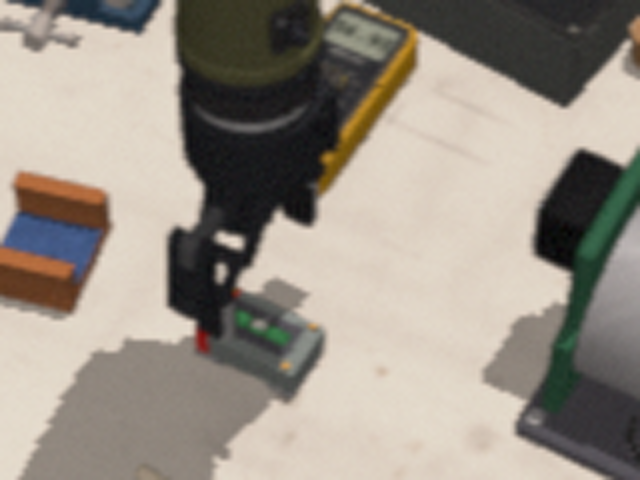

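The level sits upright on the table below the fingers, red end on the left (towards the block) at about (205,335). I'll regrip it by the sides.

Call:
step_arm --commands '[{"angular": [0, 0, 0], "travel": [0, 0, 0.6], "claw": 1}, {"angular": [0, 0, 0], "travel": [0, 0, 0.8], "claw": 1}, {"angular": [0, 0, 0], "travel": [0, 0, 0.6], "claw": 1}, {"angular": [0, 0, 0], "travel": [0, 0, 0.4], "claw": 1}, {"angular": [0, 0, 0], "travel": [0, 0, 0.3], "claw": 1}, {"angular": [0, 0, 0], "travel": [0, 0, 0], "claw": -1}, {"angular": [0, 0, 0], "travel": [0, 0, 0], "claw": -1}, {"angular": [0, 0, 0], "travel": [0, 0, 0], "claw": -1}, {"angular": [0, 0, 0], "travel": [0, 0, 0], "claw": -1}, {"angular": [0, 0, 0], "travel": [0, 0, 0], "claw": -1}]'

```text
clock: 22.55
position: [469.6, 100.1, -0.8]
ee_rot: [0.0, 0.698, 0.716, 0.0]
contact_force: [-0.1, -0.2, 5.7]
opening: 39.2
grasp_force: 41.8
```

Call:
step_arm --commands '[{"angular": [0, 0, 0], "travel": [0, 0, 0], "claw": -1}, {"angular": [0, 0, 0], "travel": [0, 0, 0], "claw": -1}]'

```text
clock: 22.75
position: [469.5, 100.1, -0.8]
ee_rot: [0.0, 0.698, 0.716, 0.0]
contact_force: [-1.6, 0.0, 6.8]
opening: 39.3
grasp_force: 41.9
```

```bash
python3 - <<'E'
from h import *
from scipy.optimize import least_squares
im,d=get_image("scene"); np.savez("pics/scene1.npz",im=im,d=d)
for n in("top","scene"):
    z=np.load(f"pics/{n}1.npz"); C=cloud(n,z["d"]); I=z["im"].astype(int)
    sat=I.max(-1)-I.min(-1)
    m=(abs(C[...,0]-571)<45)&(abs(C[...,1]+116)<33)&(C[...,2]>85)&(C[...,2]<138)&(sat<30)
    P=C[m]
    f=lambda p:np.hypot((P[:,0]-p[0]+np.tan(p[1])*(P[:,1]+116))*np.cos(p[1]),P[:,2]-p[2])-55
    s=least_squares(f,[571,0.026,75],loss="soft_l1"); print(n,len(P),s.x[0].round(2),"yaw",np.degrees(s.x[1]).round(2),"zc",s.x[2].round(2),"rms",np.sqrt(np.mean(s.fun**2)).round(2))
    g=(abs(C[...,0]-572)<130)&(abs(C[...,1]+116)<70)&(I[...,1]>I[...,0]+15)&(I[...,1]>I[...,2])&(C[...,2]>147)&(C[...,2]<156)
    yy=C[g][:,1]; print("plates y",np.percentile(yy[yy<-116],[2,50,98]).round(1),np.percentile(yy[yy>-116],[2,50,98]).round(1))
print(observe()["clock"])
E
```

```text
top 1285 574.17 yaw 1.77 zc 76.16 rms 1.42
plates y [-169.2 -163.2 -158. ] [-73.7 -67.5 -62.9]
scene 1060 572.86 yaw 1.19 zc 75.09 rms 1.59
plates y [-169.6 -164.2 -158.9] [-74.4 -69.2 -62.9]
22.8
```

Call:
step_arm --commands '[{"angular": [0, 0, 0], "travel": [0, 0, -0.2], "claw": -1}, {"angular": [0, 0, 0], "travel": [0, 0, -0.5], "claw": -1}, {"angular": [0, 0, 0], "travel": [0, 0, -0.8], "claw": -1}, {"angular": [0, 0, 0], "travel": [0, 0, -0.9], "claw": -1}, {"angular": [0, 0, 0], "travel": [0, 0, -1], "claw": -1}, {"angular": [0, 0, 0], "travel": [0, 0, -1], "claw": -1}, {"angular": [0, 0, 0], "travel": [0, 0, -1], "claw": -1}, {"angular": [0, 0, 0], "travel": [0, 0, -0.9], "claw": -1}, {"angular": [0, 0, 0], "travel": [0, 0, -0.8], "claw": -1}, {"angular": [0, 0, 0], "travel": [0, 0, -0.5], "claw": -1}]'

```text
clock: 23.8
position: [469.3, 100.0, 189.9]
ee_rot: [0.0, 0.698, 0.716, 0.0]
contact_force: [-1.0, -0.1, -3.9]
opening: 39.4
grasp_force: 41.1
```

Call:
step_arm --commands '[{"angular": [0, 0, 0], "travel": [-0.4, 0.19, 0], "claw": -1}, {"angular": [0, 0, 0], "travel": [-0.9, 0.4, 0], "claw": -1}, {"angular": [0, 0, 0], "travel": [-1, 0.45, 0], "claw": -1}, {"angular": [0, 0, 0], "travel": [-1, 0.45, 0], "claw": -1}, {"angular": [0, 0, 0], "travel": [-1, 0.45, 0], "claw": -1}, {"angular": [0, 0, 0], "travel": [-1, 0.45, 0], "claw": -1}, {"angular": [0, 0, 0], "travel": [-1, 0.45, 0], "claw": -1}, {"angular": [0, 0, 0], "travel": [-1, 0.45, 0], "claw": -1}, {"angular": [0, 0, 0], "travel": [-0.95, 0.4, 0], "claw": -1}, {"angular": [0, 0, 0], "travel": [-0.5, 0.2, 0], "claw": -1}]'

```text
clock: 24.8
position: [571.9, -118.8, 186.9]
ee_rot: [-0.001, 0.699, 0.715, -0.001]
contact_force: [0.1, 0.6, -2.6]
opening: 39.7
grasp_force: 40.9
```

Call:
step_arm --commands '[{"angular": [0, 0, 0], "travel": [0, 0, 0], "claw": -1}, {"angular": [0, 0, 0], "travel": [0, 0, 0], "claw": -1}]'

```text
clock: 25.0
position: [571.0, -115.9, 187.6]
ee_rot: [-0.001, 0.698, 0.716, -0.0]
contact_force: [0.2, -0.1, -3.0]
opening: 39.4
grasp_force: 40.9
```

Call:
step_arm --commands '[{"angular": [0, 0, 0], "travel": [0, 0, 0.4], "claw": -1}, {"angular": [0, 0, 0], "travel": [0, 0, 0.5], "claw": -1}, {"angular": [0, 0, 0], "travel": [0, 0, 0.5], "claw": -1}, {"angular": [0, 0, 0], "travel": [0, 0, 0.3], "claw": -1}, {"angular": [0, 0, 0], "travel": [0, 0, 0.2], "claw": -1}, {"angular": [0, 0, 0], "travel": [0, 0, 0.1], "claw": -1}, {"angular": [0, 0, 0], "travel": [0, 0, 0], "claw": -1}, {"angular": [0, 0, 0], "travel": [0, 0, 0], "claw": -1}]'

```text
clock: 25.8
position: [572.3, -116.3, 138.9]
ee_rot: [0.0, 0.698, 0.716, 0.0]
contact_force: [-0.0, 1.0, -4.0]
opening: 39.5
grasp_force: 41.0
```

Call:
step_arm --commands '[{"angular": [0, 0, 0], "travel": [0, 0, 0.12], "claw": -1}, {"angular": [0, 0, 0], "travel": [0, 0, 0.08], "claw": -1}, {"angular": [0, 0, 0], "travel": [0, 0, 0.06], "claw": -1}, {"angular": [0, 0, 0], "travel": [0, 0, 0.04], "claw": -1}, {"angular": [0, 0, 0], "travel": [0, 0, 0.02], "claw": -1}, {"angular": [0, 0, 0], "travel": [0, 0, 0], "claw": -1}]'

```text
clock: 26.4
position: [571.9, -116.2, 130.5]
ee_rot: [-0.0, 0.698, 0.716, -0.0]
contact_force: [0.6, 1.0, -2.3]
opening: 39.2
grasp_force: 41.0
```

Call:
step_arm --commands '[{"angular": [0, 0, 0], "travel": [0, 0, 0.03], "claw": -1}, {"angular": [0, 0, 0], "travel": [0, 0, 0.02], "claw": -1}, {"angular": [0, 0, 0], "travel": [0, 0, 0], "claw": -1}]'

```text
clock: 26.7
position: [572.0, -116.2, 129.4]
ee_rot: [0.0, 0.698, 0.716, 0.0]
contact_force: [-0.1, 0.2, -3.0]
opening: 39.7
grasp_force: 41.1
```

Call:
step_arm --commands '[{"angular": [0, 0, 0], "travel": [0, 0, 0.03], "claw": -1}, {"angular": [0, 0, 0], "travel": [0, 0, 0.01], "claw": -1}, {"angular": [0, 0, 0], "travel": [0, 0, 0], "claw": -1}]'

```text
clock: 27.0
position: [572.0, -116.2, 129.2]
ee_rot: [0.0, 0.698, 0.716, 0.0]
contact_force: [-2.5, 1.1, 6.4]
opening: 39.1
grasp_force: 41.9
```

Call:
step_arm --commands '[{"angular": [0, 0, 0], "travel": [0, 0, 0], "claw": -0.02}, {"angular": [0, 0, 0], "travel": [0, 0, 0], "claw": 0.05}, {"angular": [0, 0, 0], "travel": [0, 0, 0], "claw": 0.15}, {"angular": [0, 0, 0], "travel": [0, 0, 0], "claw": 0.4}, {"angular": [0, 0, 0], "travel": [0, 0, 0], "claw": 0.6}, {"angular": [0, 0, 0], "travel": [0, 0, 0], "claw": 0.8}, {"angular": [0, 0, 0], "travel": [0, 0, -0.3], "claw": 0.9}, {"angular": [0, 0, 0], "travel": [0, 0, -0.6], "claw": 0.9}, {"angular": [0, 0, 0], "travel": [0, 0, -0.8], "claw": 0.9}, {"angular": [0, 0, 0], "travel": [0, 0, -0.5], "claw": 0.9}]'

```text
clock: 28.0
position: [572.6, -116.4, 185.2]
ee_rot: [0.001, 0.698, 0.716, 0.001]
contact_force: [-1.0, 0.5, -0.2]
opening: 81.2
grasp_force: 0.0
```

Call:
step_arm --commands '[{"angular": [0, 0, 0], "travel": [0, 0, -0.8], "claw": 1}, {"angular": [0, 0, 0], "travel": [0, 0, -0.8], "claw": 1}, {"angular": [0, 0, 0], "travel": [0, 0, -0.8], "claw": 1}, {"angular": [0, 0, 0], "travel": [0, 0, -0.4], "claw": 1}, {"angular": [0, 0, 0], "travel": [0, 0, 0], "claw": 1}, {"angular": [0, 0, 0], "travel": [0, 0, 0], "claw": 1}, {"angular": [0, 0, 0], "travel": [0, 0, 0], "claw": 1}, {"angular": [0, 0, 0], "travel": [0, 0, 0], "claw": 1}, {"angular": [0, 0, 0], "travel": [0, 0, 0], "claw": 1}, {"angular": [0, 0, 0], "travel": [0, 0, 0], "claw": 1}]'

```text
clock: 29.0
position: [571.7, -116.2, 252.8]
ee_rot: [-0.0, 0.698, 0.716, -0.0]
contact_force: [-0.8, 0.7, 0.9]
opening: 85.2
grasp_force: 0.0
```

```bash
cat > chk.py <<'E'
from h import *
import sys
tag=sys.argv[1]; im,d=get_image("scene"); np.savez(f"pics/{tag}.npz",im=im,d=d); s=observe(); print(s["position"].round(1),s["clock"])
C=cloud("scene",d); I=im.astype(int); Z=C[...,2]; sat=I.max(-1)-I.min(-1)
m=(abs(C[...,0]-571)<18)&(abs(C[...,1]+116)<32)&(Z>146)&(Z<175)
P=C[m]; n=np.linalg.svd(P-np.median(P,0),full_matrices=False)[2][2]; n*=np.sign(n[2]); print(len(P),P.mean(0).round(1),"tilt x,y deg",np.degrees(n[:2]).round(1))
vi=(abs(C[...,0]-571)<40)&(abs(C[...,1]+116)<36)&(I[...,1]>I[...,0]+25)&(I[...,1]>I[...,2]+15)&(Z>152); P=C[vi]
if len(P)>5:
    w=np.linalg.svd((P-P.mean(0))[:,:2],full_matrices=False)[2][0]; print("vial",len(P),P.mean(0).round(1),"yaw",np.degrees(np.arctan(-w[0]/w[1])).round(1))
cv2.imwrite(f"pics/{tag}.png",cv2.resize(im[190:330,350:500],(640,597),interpolation=2)[:,:,::-1])
E
python3 chk.py rest1
```

```text
[ 571.8 -116.2  253. ] 29.05
452 [ 568.8 -116.9  157.9] tilt x,y deg [-4.8 -0.5]
vial 57 [ 570.9 -114.7  160.2] yaw 1.1
```

View pics/rest1.png

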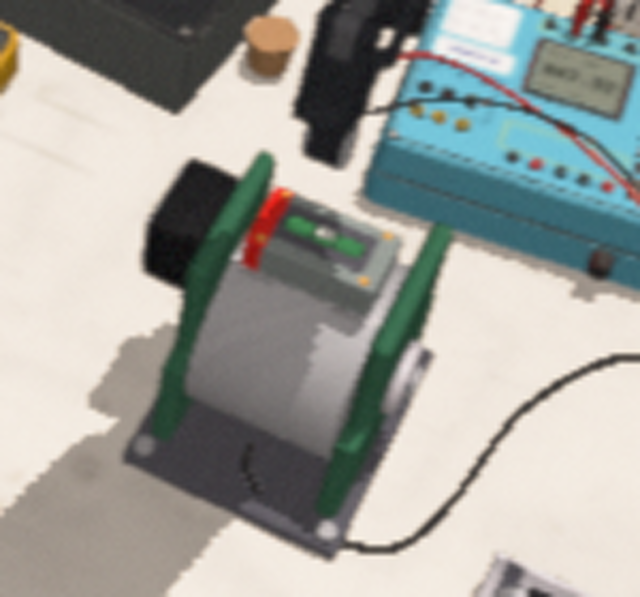

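The level lies balanced on the crown along the roll with the red end at about (268,228), next to the terminal box. I'll wait a little longer and measure its tilt more carefully.

Call:
step_arm --commands '[{"angular": [0, 0, 0], "travel": [0, 0, 0], "claw": 1}, {"angular": [0, 0, 0], "travel": [0, 0, 0], "claw": 1}, {"angular": [0, 0, 0], "travel": [0, 0, 0], "claw": 1}, {"angular": [0, 0, 0], "travel": [0, 0, 0], "claw": 1}, {"angular": [0, 0, 0], "travel": [0, 0, 0], "claw": 1}, {"angular": [0, 0, 0], "travel": [0, 0, 0], "claw": 1}, {"angular": [0, 0, 0], "travel": [0, 0, 0], "claw": 1}, {"angular": [0, 0, 0], "travel": [0, 0, 0], "claw": 1}, {"angular": [0, 0, 0], "travel": [0, 0, 0], "claw": 1}]'

```text
clock: 29.95
position: [571.9, -116.2, 253.3]
ee_rot: [0.0, 0.698, 0.716, 0.0]
contact_force: [0.7, -0.0, -0.4]
opening: 85.5
grasp_force: 0.0
```

```bash
cat > tilt.py <<'E'
from h import *
from scipy.optimize import least_squares
Cs=[]
for i in range(3):
    im,d=get_image("scene"); Cs.append(cloud("scene",d))
C=np.mean(Cs,0); I=im.astype(int)
m=(abs(C[...,0]-571)<40)&(abs(C[...,1]+116)<31)&(C[...,2]>150)&(C[...,2]<175)
P=C[m]
f=lambda p:P[:,2]-158-p[0]-p[1]*(P[:,0]-571)-p[2]*(P[:,1]+116)
for k in range(4):
    s=least_squares(f,[0,0,0],loss="soft_l1",f_scale=0.7); P=P[abs(s.fun)<3.5] if k<3 else P
print("n",len(P),"slope deg x,y",np.degrees(np.arctan(s.x[1:])).round(2),"x range",np.percentile(P[:,0],[1,50,99]).round(1),"rms",s.fun.std().round(2), observe()["clock"])
b=(P[:,0]-571)
for lo,hi in((-20,-14),(-14,-8),(-8,0),(0,8),(8,14),(14,20)): 
    q=P[(b>=lo)&(b<hi)]; print(lo,len(q),np.median(q[:,2]).round(1) if len(q) else "")
E
python3 tilt.py
```

```text
n 437 slope deg x,y [0.47 0.25] x range [551.9 568.7 591.7] rms 1.25 30.1
-20 77 157.4
-14 75 158.0
-8 91 158.6
0 62 158.9
8 59 158.2
14 63 157.9
```

The slope is about 0.5°, so it is well balanced, and it has been untouched for over two seconds. Now the reversal.

Call:
step_arm --commands '[{"angular": [0, 0, 0], "travel": [0, 0, 0.6], "claw": 1}, {"angular": [0, 0, 0], "travel": [0, 0, 0.9], "claw": 1}, {"angular": [0, 0, 0], "travel": [0, 0, 0.9], "claw": 1}, {"angular": [0, 0, 0], "travel": [0, 0, 0.8], "claw": 1}, {"angular": [0, 0, 0], "travel": [0, 0, 0.6], "claw": 1}, {"angular": [0, 0, 0], "travel": [0, 0, 0.5], "claw": 1}, {"angular": [0, 0, 0], "travel": [0, 0, 0.4], "claw": 1}, {"angular": [0, 0, 0], "travel": [0, 0, 0.25], "claw": 1}, {"angular": [0, 0, 0], "travel": [0, 0, 0], "claw": 1}, {"angular": [0, 0, 0], "travel": [0, 0, 0], "claw": 1}]'

```text
clock: 31.1
position: [572.3, -116.3, 130.0]
ee_rot: [0.0, 0.698, 0.716, 0.0]
contact_force: [0.0, -0.8, 0.8]
opening: 85.1
grasp_force: 0.0
```

Call:
step_arm --commands '[{"angular": [0, 0, 0], "travel": [0, 0, 0], "claw": 0.4}, {"angular": [0, 0, 0], "travel": [0, 0, 0], "claw": 0.15}, {"angular": [0, 0, 0], "travel": [0, 0, 0], "claw": 0.05}, {"angular": [0, 0, 0], "travel": [0, 0, 0], "claw": -0.1}, {"angular": [0, 0, 0], "travel": [0, 0, 0], "claw": -1}, {"angular": [0, 0, 0], "travel": [0, 0, 0], "claw": -1}, {"angular": [0, 0, 0], "travel": [0, 0, 0], "claw": -1}]'

```text
clock: 31.8
position: [572.3, -116.3, 130.1]
ee_rot: [0.0, 0.698, 0.716, 0.0]
contact_force: [-0.4, 1.2, 5.4]
opening: 39.2
grasp_force: 40.8
```

Call:
step_arm --commands '[{"angular": [0, 0, 0], "travel": [0, 0, -0.2], "claw": -1}, {"angular": [0, 0, 0], "travel": [0, 0, -0.5], "claw": -1}, {"angular": [0, 0, 0], "travel": [0, 0, -0.7], "claw": -1}, {"angular": [0, 0, 0], "travel": [0, 0, -0.7], "claw": -1}, {"angular": [0, 0, -0.4], "travel": [0, 0, -0.6], "claw": -1}, {"angular": [0, 0, -0.8], "travel": [0, 0, -0.3], "claw": -1}, {"angular": [0, 0, -1], "travel": [0, 0, 0], "claw": -1}, {"angular": [0, 0, -1], "travel": [0, 0, 0], "claw": -1}, {"angular": [0, 0, -1], "travel": [0, 0, 0], "claw": -1}, {"angular": [0, 0, -1], "travel": [0, 0, 0], "claw": -1}]'

```text
clock: 32.8
position: [571.5, -116.1, 204.7]
ee_rot: [-0.001, 0.518, 0.856, -0.0]
contact_force: [0.3, 0.2, -2.6]
opening: 39.5
grasp_force: 40.9
```

Call:
step_arm --commands '[{"angular": [0, 0, -1], "travel": [0, 0, 0], "claw": -1}, {"angular": [0, 0, -1], "travel": [0, 0, 0], "claw": -1}, {"angular": [0, 0, -1], "travel": [0, 0, 0], "claw": -1}, {"angular": [0, 0, -1], "travel": [0, 0, 0], "claw": -1}, {"angular": [0, 0, -1], "travel": [0, 0, 0], "claw": -1}, {"angular": [0, 0, -1], "travel": [0, 0, 0], "claw": -1}, {"angular": [0, 0, -1], "travel": [0, 0, 0], "claw": -1}, {"angular": [0, 0, -1], "travel": [0, 0, 0], "claw": -1}, {"angular": [0, 0, -1], "travel": [0, 0, 0], "claw": -1}, {"angular": [0, 0, -1], "travel": [0, 0, 0], "claw": -1}]'

```text
clock: 33.8
position: [571.5, -116.1, 204.6]
ee_rot: [-0.001, 0.108, 0.994, 0.0]
contact_force: [-0.2, -0.0, -3.3]
opening: 38.9
grasp_force: 40.9
```

Call:
step_arm --commands '[{"angular": [0, 0, -1], "travel": [0, 0, 0], "claw": -1}, {"angular": [0, 0, -1], "travel": [0, 0, 0], "claw": -1}, {"angular": [0, 0, -1], "travel": [0, 0, 0], "claw": -1}, {"angular": [0, 0, -1], "travel": [0, 0, 0], "claw": -1}, {"angular": [0, 0, -1], "travel": [0, 0, 0], "claw": -1}, {"angular": [0, 0, -1], "travel": [0, 0, 0], "claw": -1}, {"angular": [0, 0, -1], "travel": [0, 0, 0], "claw": -1}, {"angular": [0, 0, -1], "travel": [0, 0, 0], "claw": -1}, {"angular": [0, 0, -1], "travel": [0, 0, 0], "claw": -1}, {"angular": [0, 0, -1], "travel": [0, 0, 0], "claw": -1}]'

```text
clock: 34.8
position: [571.5, -116.2, 204.6]
ee_rot: [-0.0, -0.323, 0.946, 0.0]
contact_force: [0.1, -0.6, -2.7]
opening: 39.3
grasp_force: 40.8
```

Call:
step_arm --commands '[{"angular": [0, 0, -1], "travel": [0, 0, 0], "claw": -1}, {"angular": [0, 0, -1], "travel": [0, 0, 0], "claw": -1}, {"angular": [0, 0, -1], "travel": [0, 0, 0], "claw": -1}, {"angular": [0, 0, -1], "travel": [0, 0, 0], "claw": -1}, {"angular": [0, 0, -1], "travel": [0, 0, 0], "claw": -1}, {"angular": [0, 0, -1], "travel": [0, 0, 0], "claw": -1}, {"angular": [0, 0, -1], "travel": [0, 0, 0], "claw": -1}, {"angular": [0, 0, -1], "travel": [0, 0, 0], "claw": -1}, {"angular": [0, 0, -1], "travel": [0, 0, 0], "claw": -1}, {"angular": [0, 0, -1], "travel": [0, 0, 0], "claw": -1}]'

```text
clock: 35.8
position: [571.5, -116.1, 204.6]
ee_rot: [-0.0, -0.692, 0.721, 0.0]
contact_force: [-0.7, 0.8, -3.5]
opening: 39.5
grasp_force: 40.8
```

Call:
step_arm --commands '[{"angular": [0, 0, -0.8], "travel": [0, 0, 0], "claw": -1}, {"angular": [0, 0, 0], "travel": [0, 0, 0], "claw": -1}, {"angular": [0, 0, 0], "travel": [0, 0, 0], "claw": -1}]'

```text
clock: 36.1
position: [571.7, -116.2, 204.6]
ee_rot: [0.0, 0.715, -0.699, -0.0]
contact_force: [0.4, -0.2, -3.7]
opening: 39.3
grasp_force: 40.8
```

```bash
python3 - <<'E'
from h import *
P=[]
for i in range(3): get_image("scene"); s=observe(); P.append(s["position"])
q=s["ee_rot"]; print(np.mean(P,0).round(2),q.round(4),"A",np.degrees(np.arctan2(2*q[2]**2-1,2*q[1]*q[2])),s["joint_pos"].round(3),s["contact_force"])
E
```

```text
[ 571.82 -116.2   204.58] [ 0.000e+00  7.157e-01 -6.984e-01 -1.000e-04] A -178.59374366557276 [-0.2    0.372 -0.044  1.154  0.    -1.796] [ 0.30377993 -0.16907755 -2.39445822]
```

Call:
step_arm --commands '[{"angular": [0, 0, 0], "travel": [0, 0, 0.5], "claw": -1}, {"angular": [0, 0, 0], "travel": [0, 0, 0.7], "claw": -1}, {"angular": [0, 0, 0], "travel": [0, 0, 0.6], "claw": -1}, {"angular": [0, 0, 0], "travel": [0, 0, 0.4], "claw": -1}, {"angular": [0, 0, 0], "travel": [0, 0, 0.3], "claw": -1}, {"angular": [0, 0, 0], "travel": [0, 0, 0.2], "claw": -1}, {"angular": [0, 0, 0], "travel": [0, 0, 0.12], "claw": -1}, {"angular": [0, 0, 0], "travel": [0, 0, 0.06], "claw": -1}, {"angular": [0, 0, 0], "travel": [0, 0, 0.04], "claw": -1}, {"angular": [0, 0, 0], "travel": [0, 0, 0], "claw": -1}]'

```text
clock: 37.25
position: [572.2, -116.3, 131.9]
ee_rot: [-0.0, 0.716, -0.698, 0.0]
contact_force: [0.7, -0.7, -3.5]
opening: 39.6
grasp_force: 40.8
```

Call:
step_arm --commands '[{"angular": [0, 0, 0], "travel": [0, 0, 0.03], "claw": -1}, {"angular": [0, 0, 0], "travel": [0, 0, 0.01], "claw": -1}, {"angular": [0, 0, 0], "travel": [0, 0, 0], "claw": -1}]'

```text
clock: 37.55
position: [572.0, -116.2, 130.7]
ee_rot: [-0.0, 0.716, -0.698, 0.0]
contact_force: [-0.5, 0.2, -2.9]
opening: 39.1
grasp_force: 40.8
```

Call:
step_arm --commands '[{"angular": [0, 0, 0], "travel": [0, 0, 0.03], "claw": -1}, {"angular": [0, 0, 0], "travel": [0, 0, 0.01], "claw": -1}, {"angular": [0, 0, 0], "travel": [0, 0, 0], "claw": -1}]'

```text
clock: 37.85
position: [572.1, -116.3, 130.1]
ee_rot: [-0.0, 0.716, -0.698, 0.0]
contact_force: [-0.5, 0.9, 2.1]
opening: 39.7
grasp_force: 41.3
```

Contact is light. Releasing as before.

Call:
step_arm --commands '[{"angular": [0, 0, 0], "travel": [0, 0, 0], "claw": -0.02}, {"angular": [0, 0, 0], "travel": [0, 0, 0], "claw": 0.05}, {"angular": [0, 0, 0], "travel": [0, 0, 0], "claw": 0.15}, {"angular": [0, 0, 0], "travel": [0, 0, 0], "claw": 0.4}, {"angular": [0, 0, 0], "travel": [0, 0, 0], "claw": 0.6}, {"angular": [0, 0, 0], "travel": [0, 0, 0], "claw": 0.8}, {"angular": [0, 0, 0], "travel": [0, 0, -0.3], "claw": 0.9}, {"angular": [0, 0, 0], "travel": [0, 0, -0.6], "claw": 0.9}, {"angular": [0, 0, 0], "travel": [0, 0, -0.8], "claw": 0.9}, {"angular": [0, 0, 0], "travel": [0, 0, -0.5], "claw": 0.9}]'

```text
clock: 38.85
position: [572.6, -116.4, 186.5]
ee_rot: [-0.001, 0.716, -0.698, 0.001]
contact_force: [0.2, 0.5, 1.0]
opening: 81.3
grasp_force: 0.0
```

Call:
step_arm --commands '[{"angular": [0, 0, 0], "travel": [0, 0, -0.8], "claw": 1}, {"angular": [0, 0, 0], "travel": [0, 0, -0.8], "claw": 1}, {"angular": [0, 0, 0], "travel": [0, 0, -0.8], "claw": 1}, {"angular": [0, 0, 0], "travel": [0, 0, -0.4], "claw": 1}, {"angular": [0, 0, 0], "travel": [0, 0, 0], "claw": 1}, {"angular": [0, 0, 0], "travel": [0, 0, 0], "claw": 1}, {"angular": [0, 0, 0], "travel": [0, 0, 0], "claw": 1}, {"angular": [0, 0, 0], "travel": [0, 0, 0], "claw": 1}, {"angular": [0, 0, 0], "travel": [0, 0, 0], "claw": 1}, {"angular": [0, 0, 0], "travel": [0, 0, 0], "claw": 1}]'

```text
clock: 39.85
position: [571.7, -116.2, 254.1]
ee_rot: [0.0, 0.716, -0.698, -0.0]
contact_force: [0.1, -0.1, 0.0]
opening: 85.4
grasp_force: 0.0
```

Call:
step_arm --commands '[{"angular": [0, 0, 0], "travel": [0, 0, 0], "claw": 1}, {"angular": [0, 0, 0], "travel": [0, 0, 0], "claw": 1}, {"angular": [0, 0, 0], "travel": [0, 0, 0], "claw": 1}, {"angular": [0, 0, 0], "travel": [0, 0, 0], "claw": 1}, {"angular": [0, 0, 0], "travel": [0, 0, 0], "claw": 1}]'

```text
clock: 40.35
position: [571.9, -116.2, 254.6]
ee_rot: [-0.0, 0.716, -0.698, 0.0]
contact_force: [-0.3, -0.1, 0.1]
opening: 85.2
grasp_force: 0.0
```

```bash
python3 chk.py rest2 && python3 tilt.py
```

```text
[ 571.9 -116.2  254.6] 40.4
446 [ 568.6 -116.9  157.8] tilt x,y deg [-5.5  0.3]
vial 59 [ 570.8 -115.3  160.3] yaw 2.0
n 437 slope deg x,y [1.15 0.09] x range [551.9 568.6 592. ] rms 1.27 40.55
-20 80 156.9
-14 70 157.7
-8 100 158.5
0 55 158.6
8 62 158.3
14 60 157.9
```

View pics/rest2.png

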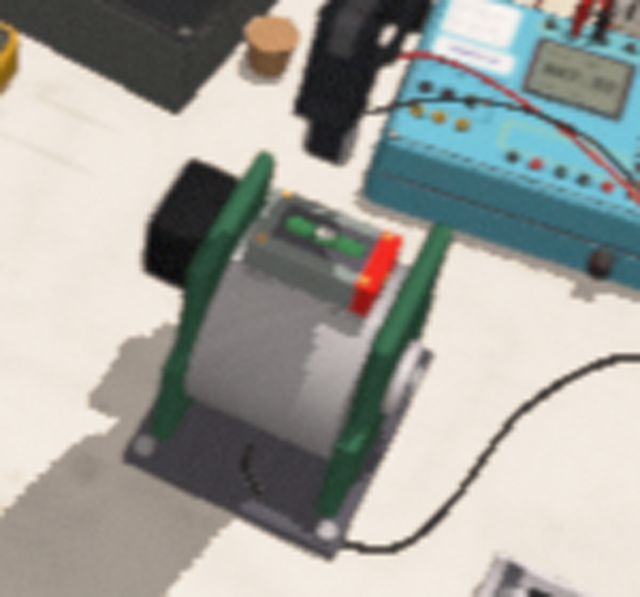

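The level is balanced on the crown with about 1° of tilt. Its red end, at about (378,275), points away from the terminal box, and the gripper is clear. Handing in.

```bash
python3 -c "
from plant import hand_in
print(hand_in())"
```

```text
the job is handed in; nothing more can be done
None
```

I handed the job in at about 40.6 s: the shell stands on its feet on the table, and the level, after resting over two seconds with its red end towards the terminal box, is now reversed and balanced on the crown (about 1° tilt) with its red end away; the multimeter and screwdriver were never touched, and no verdict came back.

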